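# Stow the battery drawer, bring out the thumbstick drawer

## Robot

A 6-joint arm with a two-finger parallel gripper is mounted at the origin on a cart in front of the work surface, level with it; the furniture and walls round the work are solid. World frame = base frame: x ahead of the robot, y to its left, z up, the work surface at z = 0. Lengths are in m, angles in rad, forces in N, time in s.
With the tool pointing down it reaches from about 0.3 to 1 m from the base axis. Payload 5.1 kg.
Tool frame: the origin (TCP) lies at the centre of the arm's flange, where the gripper is bolted on; the fingertips stand 190 mm ahead of it and the grasp point (between the pads) lies 171 mm ahead of it; z points along the fingers, y is the line along which they close (so a half turn about z gives the same grasp; the last joint's range is limited). The gripper opens to 95 mm and grips with 3 to 60 N. Pads are 20 mm wide; open, the fingers measure 119 mm over their backs; the gripper's body (75 mm by 180 mm) begins 59 mm behind the grasp point.
Start: joints at [-1.238, 0.124, 1.65, -0, 1.367, -0.083], TCP at [0.263, -0.595, 0.405] pointing down, gripper open.
Joint ranges: [-2.61, 2.61], [-1.02, 2.33], [0.03, 2.71], [-1.35, 4.49], [0.32, 2.68], [-2.91, 2.91]. Speed limits (rad/s): [2.57, 2.57, 3.14, 3.14, 3.14, 3.14].

## Interface

Orientations are given as a unit quaternion [x, y, z, w].
In Python, from cell import state, grab_frame, camera_params, finish_job, regions_of gives the robot as it stands. The module is installed in compiled form; this text tells all that it offers.
- The arm moves only by the tool drive_tool, never from a script. Its argument "increments" is a list of rows, each a list of 7 numbers: the turn, a rotation vector about the tool's x, y, z in units of 6 degrees (1.0 is 6 degrees), then the shift along the tool's x, y, z in units of 40 mm (1.0 is 40 mm), then the opening, from 0 (shut) to 1 (fully open). In form: [[rx, ry, rz, x, y, z, gripper], ...]. A call has 1 to 20 rows; each row is the pose to reach, as a shift and turn from the pose commanded when the call began, along the tool's axes at that moment; what a row does not reach only later rows make up. A row lasts 1/12 s, in which the tool goes at most 41.7 mm and 7.16 degrees, less where a joint would pass 70% of its speed; a pose out of reach is approached as far as the arm can. A call with a gripper value outside its range is refused whole. The fingers move at their own pace and stop on an object; "newtons" is the grip in N (left out, the last holds). Time passes only in rows, so rows that repeat a pose let the fingers close. It gives the time, the measured TCP pose, the force, the opening and the grip force at its end, in the units of the state.
- state(): the state, without advancing time (a new reading comes with each control period).
- grab_frame(name): name is "scene" or "top"; returns (picture, depth): 384x512x3 uint8, red, green, blue; 384x512 float32, m along the optical axis (not along the pixel's ray), 0 where there is no reading.
- camera_params(name): a dict with "fov_y" (degrees; the focal length in pixels is half the picture's height over the tangent of half this angle, whatever the lens; pixels are square), "cx", "cy" (the principal point, pixels), "dist_coeffs" ([k1, k2, p1, p2, k3] as OpenCV has them; the pictures are not rectified), "camera_from_world" (4x4, takes a point from world to camera coordinates). Camera axes: x right, y down, z forward; pixel columns grow to the right and rows downward; lengths in m; the calibration is good to about 2 mm. A picture is of the moment at which its call begins. camera_params takes no time and is no camera call.
- finish_job(): hands the job in; it is judged then, once.
Trained networks look in the newest picture that a camera, given by its name, has taken for a name from the list of things; names that differ only in an ending like _2 or _b are one class to them, and where a whole thing is asked for, a point or a joint stands for the part that bears it (a point fixed in the world has none). Each returns a list of dicts, best first, with "score" (0 to 1); they miss things now and then, are a little off and sometimes report something else, mostly with a low value. They report only what shows in the picture. A call takes as long as a camera call.
- regions_of(camera, name): "mask" (384x512 bool, what is visible of it) and "extent" ([left, top, right, bottom] in pixels, round what is visible of it).
The state is a dict: "clock": time; "qpos": joint angles; "joint_velocities": joint speeds; "effort": joint torques, N m; "position": TCP position; "ee_rot": TCP orientation; "force": force on the tool from outside, world axes, zero at the start; "wrist_torque": the same for the moment, N m; "finger_gap": finger opening in m; "finger_force": force on a finger pad.
Only numpy, scipy, OpenCV 4.12 (cv2) and the standard library are available. Lean on these libraries where they do the work, as an engineer would, in place of code of your own. Each camera call takes 0.05 s, during which the arm holds its last target. There are 200 camera calls.

## Task

Both top drawers of the blue small-parts cabinet stand partly open. With the fingertips, push the drawer that holds the flat battery pack fully home, and draw the drawer that holds the thumbstick cap all the way out to its stop by pressing on the inside of its front, so that the cap can be reached for the next repair. Grasp and lift nothing, leave the pack and the cap lying in their drawers, and do not disturb the screwdriver on the cabinet or the solder spool and round tray beside it.

Things in the scene. Friction and masses are not known exactly. Their poses are not given: they have to be found in the camera images.
- parts_cabinet: blue small-parts cabinet facing the robot, 160 (x) x 240 (y) x 137 mm high, fixed; two columns of three drawers, only the top two move. Origin: centre of its underside; x runs from the fronts (-70 mm when shut) to the back (+80 mm), y to the left column, z up. The thin pull lips on the fronts and the tiny parts strewn in the drawers are only for looks and cannot be felt
- parts_cabinet_drawer_02 (a joint): slide of the top LEFT drawer (at the cabinet's +y): 0 = fully shut, 0.1 m = out to its stop; grows as the drawer comes out along the cabinet's -x. It runs with about 1.2 N of friction and stays where it is left. Starts 60 to 75 mm open
- parts_cabinet_drawer_12 (a joint): slide of the top RIGHT drawer (at the cabinet's -y): same values and feel as the left one
- left_front (a point): middle of the upper edge of the top left drawer's front panel, outer face, z = 134 mm; moves with the drawer. Panel: 2 mm thick, 116 wide, 41 high. Behind it is an open tray, clear for 56 mm either side of this point, floor 39 mm below the edge. The cabinet's face and top plate begin level with the shut front: only the part that is drawn out is open from above
- right_front (a point): the same point of the top right drawer's front panel
- cell_pack: flat dark grey battery pack, 27 x 58 x 14 mm, about 40 g, loose on the floor of one of the two open drawers (left or right varies), long side about fore and aft, its centre 30 to 38 mm from the cabinet's mid-plane (y = 0), so the outer half of the drawer is empty. Origin: centre of its underside
- thumbstick: round mushroom-shaped thumbstick cap, 25 mm across, 19 mm high, 20 g, loose on the floor of the other open drawer, likewise 30 to 38 mm from the cabinet's mid-plane, so that the outer half of its drawer is empty. Origin: centre of its underside
- screwdriver: small precision screwdriver, 127 mm long, 12 mm thick, lying across the back part of the cabinet's top; not to be disturbed. Origin: centre of its underside
- spool: spool of solder, 62 x 86 x 32 mm, on the table to the left of the cabinet; not to be disturbed. Origin: centre of its underside
- tray: round parts tray, 111 mm across, 24 mm high, on the table to the right of the cabinet; not to be disturbed. Origin: centre of its underside

How it is judged:
By the outcome, as a careful person would: the job done as asked, in the order asked, and still so for the second after the job is handed in, with the robot touching nothing.
It also fails if it takes over 48 s, if anything falls off the work surface, if the arm or the gripper's body presses on something with over 40 N, if the wrist force passes 120 N, or if a joint passes its speed limit or range.

## Working session

There is one attempt and no reset: what is moved stays moved. The work goes in short steps, Python scripts to look and compute and a tool call to move; the robot and the scene stay as the last step left them, time stands still between calls to the robot, and variables do not carry over. Pictures are saved under pics/ and viewed, at most 10 in all, crops included, and the job is handed in when it is done.

Besides the shell and the picture viewer there is one more tool, called after "Emit:" as name([rows], argument=value, ...), one row to a line, values as JSON. drive_tool: Moves the arm, as the interface text tells. Its arguments: {"type":"object","properties":{"increments":{"type":"array","items":{"type":"array","items":{"type":"number"}}},"newtons":{"type":"number"}},"required":["increments"]}

```bash
mkdir -p pics
cat > h.py <<'E'
import numpy as np, cv2
from cell import *
def cloud(name):
    im,d=grab_frame(name); p=camera_params(name)
    h,w=d.shape; f=h/2/np.tan(np.radians(p['fov_y'])/2)
    K=np.array([[f,0,p['cx']],[0,f,p['cy']],[0,0,1]])
    u,v=np.meshgrid(np.arange(w),np.arange(h))
    n=cv2.undistortPoints(np.stack([u,v],-1).reshape(-1,1,2).astype(float),K,np.array(p['dist_coeffs'])).reshape(h,w,2)
    c=np.dstack([n*d[...,None],d]); T=np.linalg.inv(np.array(p['camera_from_world']))
    return im,d,c@T[:3,:3].T+T[:3,3]
E
python3 - <<'E'
from h import *
for c in('top','scene'):
    im,d,P=cloud(c); cv2.imwrite(f'pics/{c}0.png',cv2.resize(im[...,::-1],(800,600)))
    print(c,np.linalg.inv(camera_params(c)['camera_from_world'])[:3].round(2).tolist())
    for n in('parts_cabinet','left_front','right_front','cell_pack','thumbstick','screwdriver','spool','tray'):
        for r in regions_of(c,n)[:2]:
            m=r['mask']&(d>0); q=P[m]
            print(n,round(r['score'],2),np.round(r['extent']),m.sum(),np.median(q,0).round(3) if m.any() else'',np.percentile(q,[2,98],axis=0).round(3).tolist() if m.any() else'')
s=state();print(s['clock'],s['position'],s['ee_rot'],s['force'],s['finger_gap'])
E
```

```text
top [[0.0, -0.99, 0.13, 0.5], [-1.0, -0.0, 0.01, 0.03], [-0.01, -0.13, -0.99, 1.15]]
parts_cabinet 0.75 [246. 131. 365. 250.] 11171 [ 0.647 -0.053  0.135] [[0.536, -0.171, 0.091], [0.754, 0.059, 0.14]]
left_front 0.71 [251. 207. 310. 250.] 1933 [ 0.564 -0.001  0.094] [[0.525, -0.061, 0.09], [0.605, 0.053, 0.131]]
right_front 0.72 [307. 198. 366. 242.] 1561 [ 0.579 -0.134  0.095] [[0.542, -0.178, 0.09], [0.618, -0.064, 0.133]]
cell_pack 0.65 [315. 206. 334. 232.] 334 [ 0.587 -0.094  0.107] [[0.561, -0.107, 0.093], [0.612, -0.081, 0.111]]
screwdriver 0.78 [270. 151. 319. 158.] 193 [ 0.714 -0.023  0.146] [[0.709, -0.075, 0.136], [0.722, 0.013, 0.151]]
spool 0.85 [190. 193. 216. 225.] 605 [0.611 0.169 0.031] [[0.581, 0.141, -0.003], [0.639, 0.197, 0.035]]
spool 0.67 [377. 179. 421. 231.] 1789 [ 0.622 -0.286  0.004] [[0.572, -0.334, -0.001], [0.672, -0.234, 0.021]]
tray 0.69 [376. 180. 425. 228.] 1835 [ 0.624 -0.286  0.004] [[0.572, -0.334, -0.001], [0.673, -0.234, 0.021]]
scene [[-0.76, -0.46, 0.45, 0.24], [-0.64, 0.54, -0.54, 0.5], [0.01, -0.71, -0.71, 0.74]]
parts_cabinet 0.97 [204. 12
[... 327 characters left out ...]
 0.69 [286. 169. 306. 181.] 154 [ 0.588 -0.096  0.109] [[0.56, -0.121, 0.096], [0.615, -0.065, 0.13]]
thumbstick 0.6 [281. 191. 292. 200.] 115 [ 0.578 -0.025  0.102] [[0.567, -0.043, 0.094], [0.594, -0.017, 0.117]]
screwdriver 0.58 [225. 149. 251. 166.] 125 [ 0.712 -0.018  0.148] [[0.707, -0.058, 0.137], [0.726, 0.015, 0.152]]
spool 0.64 [206. 247. 236. 278.] 749 [0.604 0.175 0.032] [[0.58, 0.14, -0.001], [0.637, 0.199, 0.035]]
tray 0.64 [313. 148. 340. 174.] 354 [ 0.6   -0.317  0.008] [[0.568, -0.337, 0.002], [0.664, -0.245, 0.023]]
0.9 [ 0.26253039 -0.59460945  0.40477158] [9.78466226e-01 2.06406987e-01 2.17719179e-05 4.53917137e-06] [-0.42110964 -0.52871614 -0.62973408] 0.0951119233418467
```

View pics/top0.png

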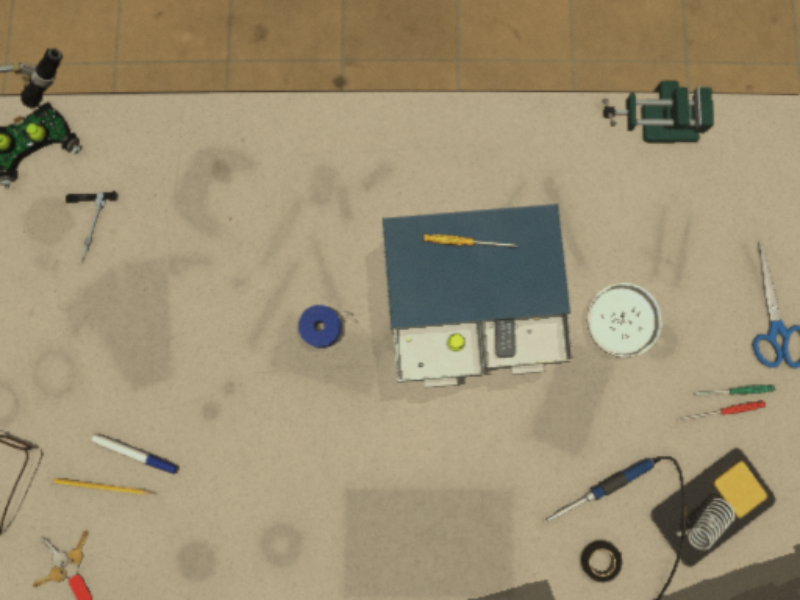

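View pics/scene0.png

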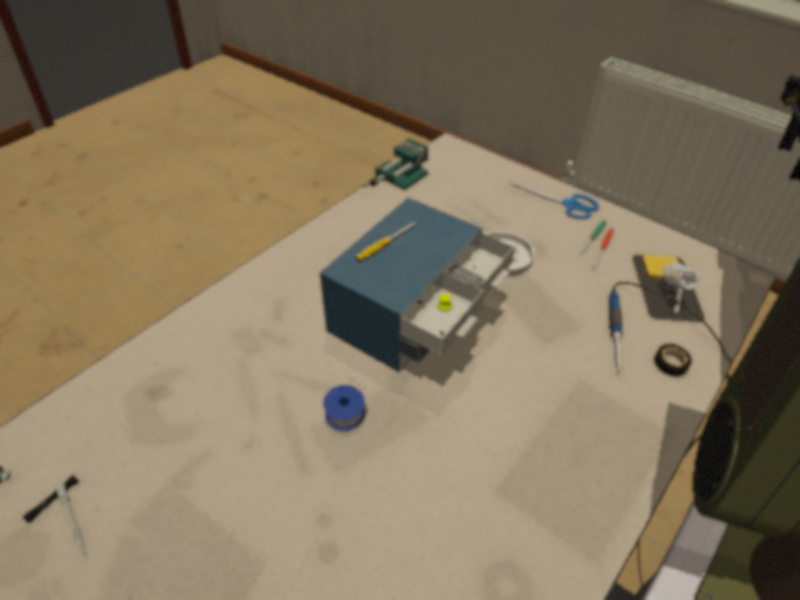

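The top view shows the thumbstick (yellow, at 456,342 of 800x600) in the left drawer and the pack (505,337) in the right one. The cabinet is yawed a few degrees. Next I fit the cabinet pose and the drawer openings.

```bash
cat >> h.py <<'E'
def cab():
    im,d,P=cloud('top'); hsv=cv2.cvtColor(im,cv2.COLOR_RGB2HSV)
    m=(d>0)&(P[...,2]>.128)&(P[...,2]<.145)&(P[...,0]>.5)&(P[...,0]<.8)&(P[...,1]>-.22)&(P[...,1]<.12)
    b=m&(hsv[...,0]>95)&(hsv[...,0]<120)&(hsv[...,1]>90)
    r=cv2.minAreaRect(P[b][:,:2].astype(np.float32))
    return im,d,P,m,b,r
def tocab(P,o,yaw):
    c,s=np.cos(yaw),np.sin(yaw); q=P-np.array([*o,0]); return np.stack([c*q[...,0]+s*q[...,1],-s*q[...,0]+c*q[...,1],q[...,2]],-1)
E
python3 - <<'E'
from h import *
im,d,P,m,b,r=cab()
print(b.sum(),r, P[b][:,2].mean())
bx=cv2.boxPoints(r); print(bx.round(4).tolist())
a=r[2]; yaw=np.radians((a+45)%90-45); 
# centre of top plate rect is cabinet x=+5 (fronts -70 .. back 80)
o=np.array(r[0])-.005*np.array([np.cos(yaw),np.sin(yaw)])
print('origin',o,'yaw',np.degrees(yaw))
for c in('top','scene'):
    im,d,P=cloud(c)
    Q=tocab(P,o,yaw); ok=(d>0)&(abs(Q[...,1])<.13)&(Q[...,0]<-.08)&(Q[...,0]>-.2)&(Q[...,2]>.12)&(Q[...,2]<.145)
    for n,sg in(('L',1),('R',-1)):
        k=ok&(Q[...,1]*sg>.015)&(Q[...,1]*sg<.105)
        q=Q[k]; print(c,n,k.sum(),np.percentile(q[:,0],[5,25,50,75,95]).round(4),np.median(q[:,2]).round(4))
    for n in('cell_pack','thumbstick'):
        for g in regions_of(c,n)[:1]:
            q=Q[g['mask']&(d>0)&(P[...,2]>.1)]; print(n,np.percentile(q,[3,50,97],axis=0).round(3).tolist())
E
```

```text
0 ((0.0, 0.0), (0.0, 0.0), 0.0) nan
[[0.0, 0.0], [0.0, 0.0], [0.0, 0.0], [0.0, 0.0]]
origin [-0.005  0.   ] yaw 0.0<stdin>:3: RuntimeWarning: Mean of empty slice.
  ret = ret.dtype.type(ret / rcount)
Traceback (most recent call last):
IndexError: index -1 is out of bounds for axis 0 with size 0
```

```bash
sed -i 's/^    b=m.*/    i=im.astype(int); b=(m\&(i[...,2]-i[...,0]>20)).astype(np.uint8); b=cv2.morphologyEx(b,cv2.MORPH_OPEN,np.ones((5,5),np.uint8))>0/' h.py
cat > m.py <<'E'
from h import *
im,d,P,m,b,r=cab()
print(im[180,310],m.sum(),b.sum(),r, P[b][:,2].mean() if b.any() else P[180,310])
a=r[2]; yaw=np.radians((a+45)%90-45)
o=np.array(r[0])-.005*np.array([np.cos(yaw),np.sin(yaw)])
print('origin',o,'yaw',np.degrees(yaw))
for c in('top','scene'):
    im,d,P=cloud(c)
    Q=tocab(P,o,yaw); ok=(d>0)&(abs(Q[...,1])<.13)&(Q[...,0]<-.08)&(Q[...,0]>-.2)&(Q[...,2]>.12)&(Q[...,2]<.145)
    for n,sg in(('L',1),('R',-1)):
        k=ok&(Q[...,1]*sg>.015)&(Q[...,1]*sg<.105)
        q=Q[k]
        if len(q): print(c,n,k.sum(),np.percentile(q[:,0],[5,25,50,75,95]).round(4),np.median(q[:,2]).round(4))
    for n in('cell_pack','thumbstick'):
        for g in regions_of(c,n)[:1]:
            q=Q[g['mask']&(d>0)&(P[...,2]>.1)]
            if len(q): print(n,np.percentile(q,[3,50,97],axis=0).round(3).tolist())
E
python3 m.py
```

```text
[68 86 93] 8008 6007 ((0.6810353994369507, -0.05224040895700455), (0.14485028386116028, 0.23388318717479706), 5.136375904083252) 0.13631853100352548
origin [ 0.67605548 -0.05268804] yaw 5.136375904083252
top L 49 [-0.1393 -0.139  -0.1385 -0.1379 -0.1375] 0.1319
top R 44 [-0.1318 -0.1316 -0.1312 -0.1306 -0.1302] 0.1322
cell_pack [[-0.117, -0.045, 0.104], [-0.095, -0.033, 0.108], [-0.07, -0.022, 0.111]]
thumbstick [[-0.1, 0.024, 0.101], [-0.092, 0.033, 0.113], [-0.083, 0.041, 0.116]]
scene L 98 [-0.1419 -0.1413 -0.1409 -0.1405 -0.1397] 0.129
scene R 73 [-0.1326 -0.1319 -0.1315 -0.1312 -0.1306] 0.1298
cell_pack [[-0.123, -0.045, 0.107], [-0.098, -0.035, 0.11], [-0.068, -0.003, 0.13]]
```

```bash
cat > g.py <<'E'
from h import *
import sys
from scipy.spatial.transform import Rotation as R
O=np.array([.6760,-.0527]);YAW=np.radians(5.1)
s=state();p=np.array(s['position']);r=R.from_quat(s['ee_rot'])
def units(cx,cy,z):
    t=np.array([O[0]+np.cos(YAW)*cx-np.sin(YAW)*cy,O[1]+np.sin(YAW)*cx+np.cos(YAW)*cy,z+.19])
    g=R.from_euler('z',YAW)*R.from_matrix(np.diag([1.,-1,-1]))
    rv=(r.inv()*g).as_rotvec(degrees=True)/6
    return np.r_[rv,r.inv().apply(t-p)/.04].round(3)
if __name__=='__main__':
    print('tip in cab',tocab(p-[0,0,.19],O,YAW).round(4),'F',np.round(s['force'],1),'gap',s['finger_gap'],s['clock'])
    for a in sys.argv[1:]: print(a,units(*map(float,a.split(','))).tolist())
E
python3 g.py -- -.19,-.065,.215 2>/dev/null || python3 - <<'E'
from g import *
print(units(-.19,-.065,.215))
E
```

```text
tip in cab [-0.4601 -0.503   0.2147] F [ 0.2 -0.5 -0.3] gap 0.09509450452727912 1.35
[-0.000e+00  0.000e+00  3.120e+00  9.909e+00 -8.205e+00 -6.000e-03]
```

Emit:
drive_tool([
  [0,0,0.4,1,-0.82,0,0],
  [0,0,0.8,2,-1.64,0,0],
  [0,0,1.2,3,-2.46,0,0],
  [0,0,1.6,4,-3.28,0,0],
  [0,0,2,5,-4.1,0,0],
  [0,0,2.4,6,-4.92,0,0],
  [0,0,2.8,7,-5.74,0,0],
  [0,0,3.12,8,-6.56,0,0],
  [0,0,3.12,9,-7.38,0,0],
  [0,0,3.12,9.5,-7.9,0,0],
  [0,0,3.12,9.9,-8.2,0,0],
  [0,0,3.12,9.9,-8.2,0,0],
  [0,0,3.12,9.9,-8.2,0,0],
  [0,0,3.12,9.9,-8.2,0,0],
  [0,0,3.12,9.9,-8.2,0,0],
  [0,0,3.12,9.9,-8.2,0,0],
  [0,0,3.12,9.9,-8.2,0,0],
  [0,0,3.12,9.9,-8.2,0,0],
])

```text
clock: 2.85
position: [0.4919, -0.1357, 0.4047]
ee_rot: [0.999, 0.043, -0.0, 0.0]
force: [0.1, 0.5, -0.0]
finger_gap: 0.0004
finger_force: 0.0
```

```bash
python3 g.py " -.165,-.065,.112"
```

```text
tip in cab [-0.1908 -0.0664  0.2147] F [ 0.1  0.5 -0. ] gap 0.0003685407989166244 2.85
 -.165,-.065,.112 [0.001, 0.001, -0.019, 0.644, -0.036, 2.569]
```

Emit:
drive_tool([
  [0,0,0,0,0,0.9,0],
  [0,0,0,0,0,1.8,0],
  [0,0,0,0,0,2.4,0],
  [0,0,0,0,0,2.55,0],
  [0,0,0,0.4,0,2.55,0],
  [0,0,0,0.8,0,2.55,0],
  [0,0,0,0.9,0,2.55,0],
  [0,0,0,0.9,0,2.55,0],
  [0,0,0,0.9,0,2.55,0],
])

```text
clock: 3.6
position: [0.5282, -0.1318, 0.3036]
ee_rot: [0.999, 0.044, 0.0, 0.0]
force: [0.5, 0.2, -0.2]
finger_gap: 0.0004
finger_force: 0.0
```

```bash
python3 - <<'E'
from g import *
a=[]
for c,(y,x) in(('top',(120,220)),('scene',(100,180))):
    im,_=grab_frame(c); a.append(cv2.resize(im[y:y+150,x:x+160,::-1],(400,375)))
cv2.imwrite('pics/a.png',np.hstack(a))
E
python3 g.py " -.08,-.065,.112"
```

```text
tip in cab [-0.1547 -0.0654  0.1132] F [-0.2  1.1 -0.4] gap 0.00025297684555290994 3.7
 -.08,-.065,.112 [0.002, -0.002, -0.003, 1.868, -0.012, 0.031]
```

View pics/a.png

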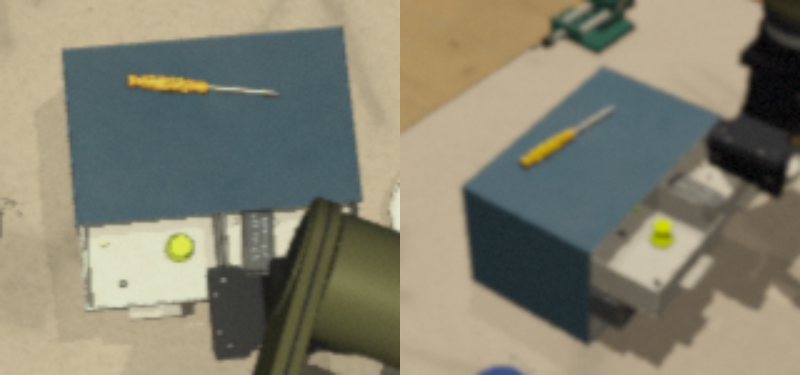

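The gripper is in front of the right drawer and the pack is behind its front panel. I push most of the way first.

Emit:
drive_tool([
  [0,0,0,0.1,0,0,0],
  [0,0,0,0.2,0,0,0],
  [0,0,0,0.3,0,0,0],
  [0,0,0,0.4,0,0,0],
  [0,0,0,0.5,0,0,0],
  [0,0,0,0.6,0,0,0],
  [0,0,0,0.7,0,0,0],
  [0,0,0,0.8,0,0,0],
  [0,0,0,0.9,0,0,0],
  [0,0,0,1.0,0,0,0],
  [0,0,0,1.1,0,0,0],
  [0,0,0,1.2,0,0,0],
  [0,0,0,1.3,0,0,0],
  [0,0,0,1.4,0,0,0],
  [0,0,0,1.5,0,0,0],
  [0,0,0,1.6,0,0,0],
  [0,0,0,1.65,0,0,0],
  [0,0,0,1.7,0,0,0],
  [0,0,0,1.7,0,0,0],
])

```text
clock: 5.28
position: [0.5962, -0.1253, 0.3027]
ee_rot: [0.999, 0.045, 0.0, -0.0]
force: [0.4, 0.3, -0.2]
finger_gap: 0.0006
finger_force: 0.0
```

Emit:
drive_tool([
  [0,0,0,0.03,0,0,0],
  [0,0,0,0.06,0,0,0],
  [0,0,0,0.09,0,0,0],
  [0,0,0,0.1,0,0,0],
  [0,0,0,0.1,0,0,0],
  [0,0,0,0.1,0,0,0],
])

```text
clock: 5.78
position: [0.5999, -0.1249, 0.3027]
ee_rot: [0.999, 0.045, 0.0, -0.0]
force: [-0.0, -0.6, -0.6]
finger_gap: 0.0008
finger_force: 0.3
```

Emit:
drive_tool([
  [0,0,0,0.05,0,0,0],
  [0,0,0,0.1,0,0,0],
  [0,0,0,0.1,0,0,0],
  [0,0,0,0.1,0,0,0],
])

```text
clock: 6.12
position: [0.6022, -0.1249, 0.3025]
ee_rot: [0.999, 0.045, -0.005, -0.0]
force: [-15.0, 0.1, 6.9]
finger_gap: 0.0003
finger_force: 6.9
```

```bash
cat > v.py <<'E'
from g import *
a=[]
for c,(y,x) in(('top',(120,220)),('scene',(100,180))):
    im,_=grab_frame(c); a.append(cv2.resize(im[y:y+150,x:x+160,::-1],(400,375)))
cv2.imwrite('pics/%s.png'%sys.argv[1],np.hstack(a))
E
python3 v.py b; python3 g.py
```

```text
tip in cab [-0.08   -0.0653  0.1125] F [-13.5   1.    6.8] gap 0.0002920150656173469 6.2167
```

View pics/b.png

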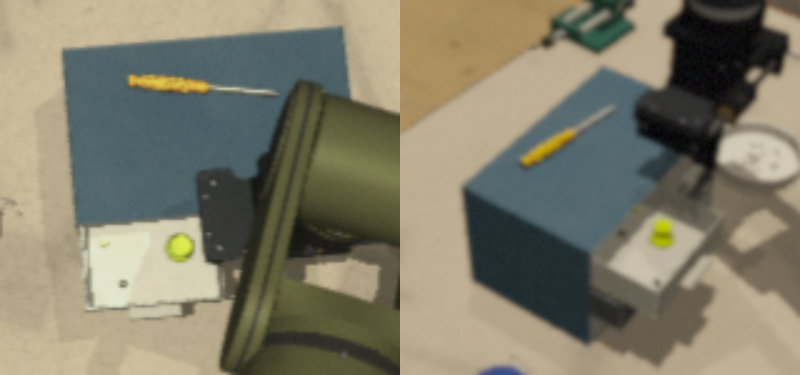

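The tip met a hard stop at -80 mm cabinet x with 15 N, so the right drawer is shut. I retreat, lift, and go over the outer half of the left drawer.

Emit:
drive_tool([
  [0,0,0,-0.3,0,0,0],
  [0,0,0,-0.7,0,0,0],
  [0,0,0,-1.0,0,0,0],
  [0,0,0,-1.0,0,-0.8,0],
  [0,0,0,-1.0,0,-1.6,0],
  [0,0,0,-1.0,0,-2.2,0],
  [0,0,0,-1.0,0,-2.2,0],
  [0,0,0,-0.9,-0.8,-2.2,0],
  [0,0,0,-0.8,-1.6,-2.2,0],
  [0,0,0,-0.7,-2.4,-2.2,0],
  [0,0,0,-0.62,-3.2,-2.2,0],
  [0,0,0,-0.62,-3.75,-2.2,0],
  [0,0,0,-0.62,-3.75,-2.2,0],
  [0,0,0,-0.62,-3.75,-2.2,0],
  [0,0,0,-0.62,-3.75,-2.2,0],
])

```text
clock: 7.47
position: [0.5659, 0.0222, 0.3905]
ee_rot: [0.999, 0.045, -0.0, 0.0]
force: [0.4, -0.1, -0.3]
finger_gap: 0.0004
finger_force: 0.0
```

```bash
python3 v.py c; python3 g.py " -.105,.085,.111"
```

```text
tip in cab [-0.103   0.0838  0.2006] F [ 0.3  0.3 -1.1] gap 0.0004073894592344397 7.5667
 -.105,.085,.111 [0.002, 0.001, -0.012, -0.049, -0.03, 2.239]
```

View pics/c.png

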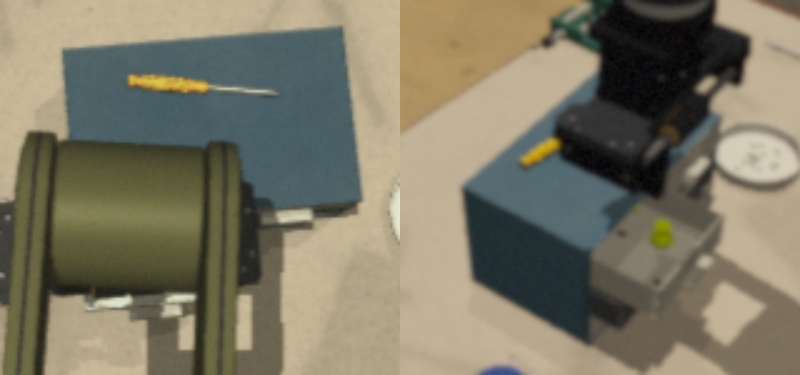

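The right drawer is flush, and the gripper is over the open left drawer with the cap still in place at (662,233). Next I descend.

Emit:
drive_tool([
  [0,0,0,-0.04,0,0.6,0],
  [0,0,0,-0.04,0,1.2,0],
  [0,0,0,-0.04,0,1.6,0],
  [0,0,0,-0.04,0,1.9,0],
  [0,0,0,-0.04,0,2.1,0],
  [0,0,0,-0.04,0,2.2,0],
  [0,0,0,-0.04,0,2.2,0],
  [0,0,0,-0.04,0,2.2,0],
])

```text
clock: 8.23
position: [0.5646, 0.0222, 0.3036]
ee_rot: [0.999, 0.044, 0.001, 0.0]
force: [0.4, 0.6, 0.3]
finger_gap: 0.0006
finger_force: 0.0
```

```bash
python3 v.py d; python3 g.py " -.158,.085,.112"
```

```text
tip in cab [-0.1042  0.0846  0.1141] F [-0.5  0.  -0. ] gap 0.00042659882277886537 8.3333
 -.158,.085,.112 [0.003, -0.022, 0.0, -1.346, -0.009, 0.05]
```

View pics/d.png

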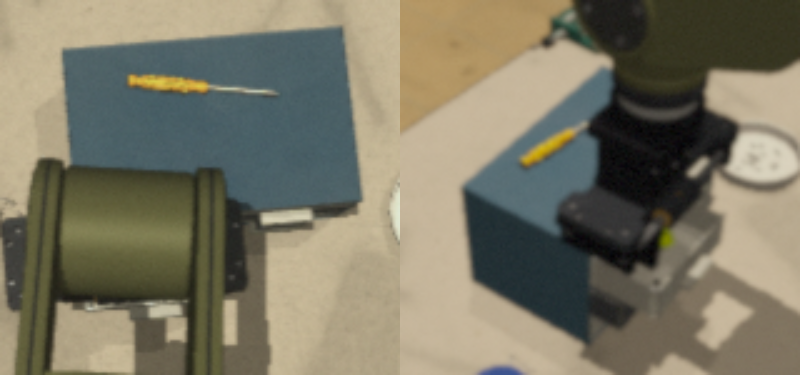

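The fingers are inside the drawer and clear of the cap. I pull slowly.

Emit:
drive_tool([
  [0,0,0,-0.1,0,0,0],
  [0,0,0,-0.2,0,0,0],
  [0,0,0,-0.3,0,0,0],
  [0,0,0,-0.4,0,0,0],
  [0,0,0,-0.5,0,0,0],
  [0,0,0,-0.58,0,0,0],
  [0,0,0,-0.66,0,0,0],
  [0,0,0,-0.74,0,0,0],
  [0,0,0,-0.82,0,0,0],
  [0,0,0,-0.9,0,0,0],
  [0,0,0,-0.98,0,0,0],
  [0,0,0,-1.06,0,0,0],
  [0,0,0,-1.14,0,0,0],
  [0,0,0,-1.2,0,0,0],
  [0,0,0,-1.25,0,0,0],
  [0,0,0,-1.25,0,0,0],
])

```text
clock: 9.67
position: [0.5142, 0.0179, 0.3029]
ee_rot: [0.999, 0.044, 0.0, 0.0]
force: [0.7, 1.6, 0.2]
finger_gap: 0.0003
finger_force: 0.5
```

Emit:
drive_tool([
  [0,0,0,-0.04,0,0,0],
  [0,0,0,-0.08,0,0,0],
  [0,0,0,-0.12,0,0,0],
  [0,0,0,-0.12,0,0,0],
  [0,0,0,-0.12,0,0,0],
])

```text
clock: 10.08
position: [0.5117, 0.0177, 0.3031]
ee_rot: [0.999, 0.044, 0.006, -0.0]
force: [17.6, 2.4, -11.5]
finger_gap: 0.0005
finger_force: 8.8
```

```bash
python3 g.py
```

```text
tip in cab [-0.1573  0.0847  0.1131] F [ 17.6   2.4 -11.5] gap 0.0004582327194477783 10.0833
```

It is at its stop (-157 mm, 17.6 N). I ease off, lift out and clear away.

Emit:
drive_tool([
  [0,0,0,0.15,0,0,0],
  [0,0,0,0.4,0,0,0],
  [0,0,0,0.6,0,0,0],
  [0,0,0,0.6,0,0,0],
  [0,0,0,0.6,0,-0.5,0],
  [0,0,0,0.6,0,-1.2,0],
  [0,0,0,0.6,0,-2,0],
  [0,0,0,0.6,0,-2.8,0],
  [0,0,0,0,0,-3.2,0],
  [0,0,0,-0.8,0,-3.2,0],
  [0,0,0,-1.6,0,-3.2,0],
  [0,0,0,-2.4,0,-3.2,0],
  [0,0,0,-3.2,0,-3.2,0],
  [0,0,0,-4,0,-3.2,0],
  [0,0,0,-4,0,-3.2,0],
  [0,0,0,-4,0,-3.2,0],
])

```text
clock: 11.42
position: [0.3491, 0.0033, 0.4312]
ee_rot: [0.999, 0.044, 0.001, 0.0]
force: [0.2, 0.2, 0.6]
finger_gap: 0.0004
finger_force: 0.0
```

```bash
python3 v.py e; python3 m.py; python3 g.py
```

```text
[68 87 94] 7950 6207 ((0.6814402937889099, -0.05256862938404083), (0.14464683830738068, 0.23494428396224976), 5.265008926391602) 0.13634016145987884
origin [ 0.67646139 -0.05302744] yaw 5.265008926391602
top L 37 [-0.1675 -0.1671 -0.1667 -0.1663 -0.1659] 0.1325
thumbstick [[-0.129, 0.026, 0.101], [-0.12, 0.034, 0.113], [-0.111, 0.043, 0.116]]
scene L 93 [-0.17   -0.1691 -0.1686 -0.1676 -0.1668] 0.1286
cell_pack [[0.031, 0.002, 0.141], [0.038, 0.033, 0.147], [0.047, 0.065, 0.151]]
thumbstick [[-0.131, 0.027, 0.1], [-0.123, 0.036, 0.106], [-0.114, 0.044, 0.116]]
tip in cab [-0.3189  0.0847  0.2405] F [-0.6 -0.4  1. ] gap 0.0006122276555164765 11.8667
```

View pics/e.png

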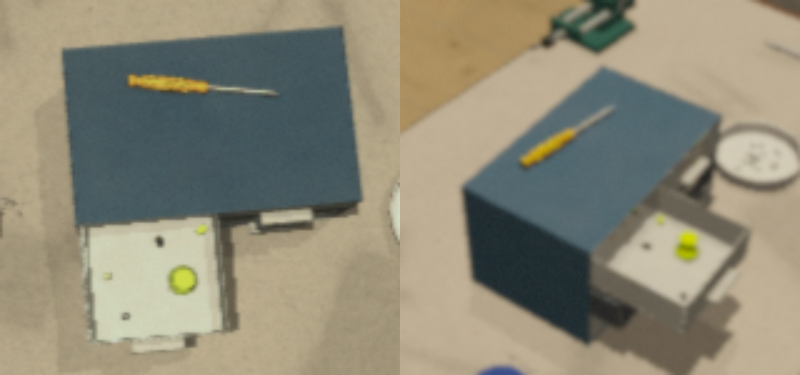

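The right drawer is flush. The left one is out to its stop with the cap standing in it at (183,279), and the screwdriver has not moved.

```bash
python3 -c "from cell import *; print(finish_job())"
```

```text
the job is handed in; nothing more can be done
None
```

The job is handed in: the right drawer with the battery pack was pushed home first (stopped firm at 15 N), then the left drawer with the thumbstick cap was drawn out to its stop (17.6 N); the cap still lies in its drawer, nothing was grasped, and the screwdriver, spool and tray were not touched.

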